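Put the lids on the specimen jars

ROBOT

A 6-joint arm with a two-finger parallel gripper is mounted at the origin on the work surface. World frame = base frame: x ahead of the robot, y to its left, z up, the work surface at z = 0. Lengths are in mm, angles in rad, forces in N, time in s.
With the tool pointing down it reaches from about 350 to 925 mm from the base axis. Payload 6.4 kg.
Tool frame: the origin (TCP) lies midway between the tips of the shut fingers; the grasp point (between the pads) lies 19 mm behind it; x points along the fingers, y is the direction in which the jaws open and shut, and the axes are right-handed (so a half turn about x gives the same grasp; the last joint's range is limited). The gripper opens to 94 mm and grips with 3 to 60 N. Pads are 16 mm wide; open, the fingers measure 119 mm over their backs; the gripper's body (75 mm by 177 mm) begins 78 mm behind the grasp point.
Start: joints at [-1.385, 0.245, 1.558, -0, 1.339, -0.174], TCP at [228.862, -608.388, 180.455] pointing down, gripper open.
Joint ranges: [-3.13, 3.13], [-1.02, 2.26], [0.13, 2.54], [-0.95, 4.09], [0.21, 2.88], [-2.74, 2.74]. Speed limits (rad/s): [2.57, 2.57, 3.14, 3.14, 3.14, 3.14].

INTERFACE

Orientations are given as a unit quaternion [x, y, z, w].
In Python, from bench import manip gives the robot as it stands.
- The arm moves only by the tool play_rows, never from a script. Its argument "plan" is text: rows parted by semicolons, each of 5 numbers parted by spaces: the shift along the tool's x, y, z in mm, then the turn about the tool's x in rad, then the opening in per cent of the stroke, from 0 (shut) to 100 (fully open). A call has 1 to 8 rows; each row is the pose to reach, as a shift and turn from the pose commanded when the call began, along the tool's axes at that moment; what a row does not reach only later rows make up. A row lasts 1/12 s, in which the tool goes at most 41.7 mm and 7.16 degrees, less where a joint would pass 70% of its speed; a pose out of reach is approached as far as the arm can. A call with a gripper value outside its range is refused whole. The fingers move at their own pace and stop on an object; the grip force is fixed at half the most. Time passes only in rows, so rows that repeat a pose let the fingers close. It gives the time, the measured TCP pose, the force and the opening at its end, in the units of the state.
- manip.get_state(): the state, without advancing time (a new reading comes with each control period).
- manip.grab_frame(name): name is "side" or "top"; returns a dict with "frame" (420x560x3 uint8, red, green, blue), "depth" (420x560 float32, mm along the optical axis (not along the pixel's ray), 0 where there is no reading), "mtx" (3x3 intrinsics, pixels), "R" (3x3) and "t" (3): a world point X has camera coordinates R X + t. Camera axes: x right, y down, z forward; pixel columns grow to the right and rows downward; lengths in mm; the calibration is good to about 2 mm. A picture is of the moment at which its call begins.
- manip.sign_off(): hands the job in, once; it reports no verdict.
The state is a dict: "t": time; "q": joint angles; "joint_vel": joint speeds; "tau": joint torques, N m; "tool_pos": TCP position; "eef_rot": TCP orientation; "contact_force": force on the tool from outside, world axes, zero at the start; "moment": the same for the moment, N m; "width": finger opening in mm.
Only numpy, scipy, OpenCV 4.12 (cv2) and the standard library are available. Lean on these libraries where they do the work, as an engineer would, in place of code of your own. Each camera call takes 0.05 s, during which the arm holds its last target. There are 200 camera calls.

TASK

Close the two open porcelain specimen jars: set the wide lid on the wide jar and the narrow lid on the narrow jar, so that each sits fully down on its rim, level, and let go. Set the lids down gently rather than dropping them, leave the jars where they stand (a small nudge is fine) and do not disturb the bottle and the pot nearby.

Things in the scene. Friction and masses are not known exactly. Their poses are not given: they have to be found in the camera images.
- wide_lid: wide lid, aluminium, black bridge handle. Origin: centre of its underside, z up. Going up: boss 108 mm across, 8 mm high (drops into the jar's mouth, 6 mm play all round); disc 136 mm across, z = 8 to 13; handle bar 64 mm long along x, 12 mm wide, z = 35 to 47, a 10 mm post at each end. Seated: disc on the rim, origin 52 mm above the jar's. 0.24 kg
- narrow_lid: narrow lid, aluminium, black bridge handle. Origin: centre of its underside, z up. Going up: boss 68 mm across, 8 mm high (drops into the jar's mouth, 6 mm play all round); disc 96 mm across, z = 8 to 13; handle bar 60 mm long along x, 12 mm wide, z = 35 to 47, a 10 mm post at each end. Seated: disc on the rim, origin 52 mm above the jar's. 0.15 kg
- wide_jar: wide specimen jar: white round porcelain jar, open at the top, 130 mm across outside, 120 mm inside, walls 5 mm, 60 mm high, with a few low snail shells on its floor. Stands loose. Origin: centre of its underside; z up. About 0.75 kg
- narrow_jar: narrow specimen jar: white round porcelain jar, open at the top, 90 mm across outside, 80 mm inside, walls 5 mm, 60 mm high, with a few low snail shells on its floor. Stands loose. Origin: centre of its underside; z up. About 0.55 kg
- wide_lid_handle (a point): grip point: centre of the wide lid's handle bar, 41 mm above the lid's origin; x along the bar (64 mm), y across it (12 mm)
- narrow_lid_handle (a point): grip point: centre of the narrow lid's handle bar, 41 mm above the lid's origin; x along the bar (60 mm), y across it (12 mm)
- wide_jar_rim (a point): centre of the wide jar's mouth, at rim height, 60 mm above its origin
- narrow_jar_rim (a point): centre of the narrow jar's mouth, at rim height, 60 mm above its origin
- bottle: bystander: capped amber glass bottle, 60 mm across, 100 mm high, loose, upright, left of the work. Origin: centre of its underside
- pot: bystander: capped white sample pot, 52 mm across, 65 mm high, loose, upright, right of the work. Origin: centre of its underside
Mind the look-alikes: they are no part of the job. What is shaped like the narrow_lid but yellow is not meant. What is shaped like the wide_lid but red is not meant.

How it is judged (in metres and radians):
At the end, for the whole second after the job is handed in: Each lid sits on the jar of its own size: centred within 9 mm, its disc down on the rim (lid origin 49 to 54.5 mm above the jar's origin), lid and jar level within 0.04 rad, both at rest; jars standing on the bench within 50 mm of where they started, bottle and pot within 30 mm (horizontal distance between wide_lid and wide_jar below 0.009 m and z of wide_lid in the frame of wide_jar between 0.049 and 0.0545 m and angle between each of wide_lid, wide_jar, narrow_lid, narrow_jar's own z axis and vertical below 0.04 rad and height (world z) of each of wide_jar, narrow_jar below 0.005 m and linear speed of each of wide_lid, wide_jar, narrow_lid, narrow_jar below 0.02 m/s and angular speed of each of wide_lid, narrow_lid below 0.1 rad/s and distance of each of wide_jar, narrow_jar from where it was at the start of the episode below 0.05 m and horizontal distance between narrow_lid and narrow_jar below 0.009 m and z of narrow_lid in the frame of narrow_jar between 0.049 and 0.0545 m and distance of each of bottle, pot from where it was at the start of the episode below 0.03 m); the robot touches nothing.
It fails at once if the wide lid is let go and falls (faster than 0.5 m/s with no finger on it, a drop of about 13 mm) (contact force between the fingers and wide_lid below 0.05 N and linear speed of wide_lid above 0.5 m/s).
It fails at once if the narrow lid is let go and falls (faster than 0.5 m/s with no finger on it, a drop of about 13 mm) (contact force between the fingers and narrow_lid below 0.05 N and linear speed of narrow_lid above 0.5 m/s).
It fails at once if a jar is tipped by more than 0.3 rad or shoved more than 50 mm (angle between any of wide_jar, narrow_jar's own z axis and vertical above 0.3 rad or distance of any of wide_jar, narrow_jar from where it was at the start of the episode above 0.05 m).
It fails at once if the bottle or the pot is moved more than 30 mm or tipped (distance of any of bottle, pot from where it was at the start of the episode above 0.03 m or angle between any of bottle, pot's own z axis and vertical above 0.3 rad).
It also fails if it takes over 64 s, if anything falls off the work surface, if the arm or the gripper's body presses on something with over 40 N, if the wrist force passes 120 N, or if a joint passes its speed limit or range.

## Working session

There is one attempt and no reset: what is moved stays moved. The work goes in short steps, Python scripts to look and compute and a tool call to move; the robot and the scene stay as the last step left them, time stands still between calls to the robot, and variables do not carry over. Pictures are saved under pics/ and viewed, about 8 in all and at most 12, crops included, and the job is handed in when it is done.

Besides the shell and the picture viewer there is one more tool, called after "Emit:" by a JSON object that holds its "api" and its "payload". play_rows: Moves the arm, as the interface text tells. Its arguments: {"type":"object","properties":{"plan":{"type":"string"}},"required":["plan"]}

```bash
mkdir -p pics
cat > h.py <<'E'
import numpy as np, cv2
from bench import manip
def grab(n):
    f=manip.grab_frame(n); f['mtx']=np.array(f['mtx']);f['R']=np.array(f['R']);f['t']=np.array(f['t']); return f
def save(f,n,crop=None,s=1):
    im=f['frame'][:,:,::-1]
    if crop: x0,y0,x1,y1=crop; im=im[y0:y1,x0:x1]
    cv2.imwrite('pics/'+n,cv2.resize(im,None,fx=s,fy=s,interpolation=cv2.INTER_CUBIC))
def ray(f,uv,z):
    uv=np.atleast_2d(np.array(uv,float)); d=np.c_[uv,np.ones(len(uv))]@np.linalg.inv(f['mtx']).T@f['R']
    c=-f['R'].T@f['t']; return c+d*((z-c[2])/d[:,2])[:,None]
def cloud(f):
    v,u=np.mgrid[:420,:560]; D=f['depth']; P=np.stack([u*D,v*D,D],-1)@np.linalg.inv(f['mtx']).T
    return (P-f['t'])@f['R']
def proj(f,X):
    p=(np.atleast_2d(X)@f['R'].T+f['t'])@f['mtx'].T; return p[:,:2]/p[:,2:]
E
python3 - <<'E'
from h import *
for n in('top','side'):
    f=grab(n); save(f,n+'0.png'); print(n,-f['R'].T@f['t'],f['mtx'][0,0])
    np.savez(n+'0.npz',**f)
print(manip.get_state())
E
```

```text
top [ 481.06972194   21.1268103  1181.53594417] 467.10565566981035
side [520.39064675 809.62410919 693.50741181] 385.3837230567367
{'t': 0.1, 'q': array([-1.38509785e+00,  2.45712634e-01,  1.55886454e+00, -3.07467221e-05,
        1.33871131e+00, -1.74076625e-01]), 'joint_vel': array([-0.00112855, -0.00070809, -0.00281902,  0.0010577 ,  0.00024685,
       -0.00015267]), 'tau': array([ 4.97551409e-04, -4.16911733e+01, -3.15526879e+01,  6.86986162e-02,
        3.09731439e-02, -6.20385117e-05]), 'tool_pos': array([ 228.74452647, -607.80545088,  179.49062942]), 'eef_rot': array([-0.69568202, -0.12711671,  0.69571014, -0.12591772]), 'contact_force': array([-0.04812396,  0.41807943,  0.21876393]), 'moment': array([-0.021622  , -0.08247285, -0.04030724]), 'width': 93.57663219211207}
```

View pics/top0.png

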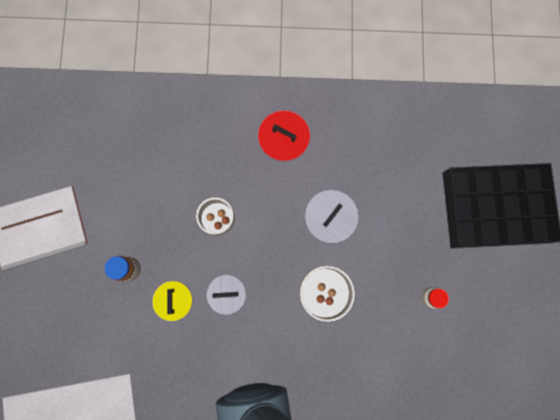

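View pics/side0.png

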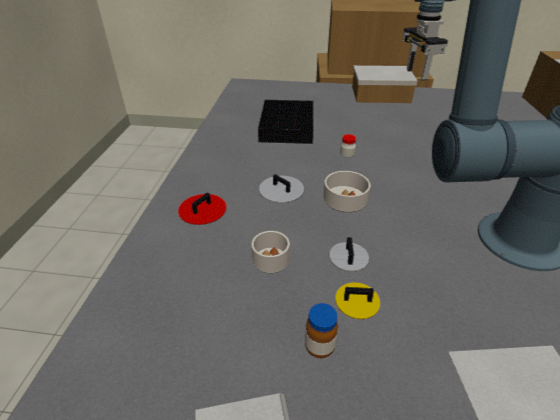

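Candidates, by top-view pixel:
- Narrow lid: silver (226,295) or yellow (172,300, decoy).
- Wide lid: silver (332,216) or red (284,135, decoy).
- Jars: narrow (215,216) and wide (327,294).
- Bystanders: bottle (120,268) and pot (437,298).

I choose the two silver lids. Next I'll measure them and check with a close crop.

```bash
cat > meas.py <<'E'
from h import *
def fitc(P):
    c,r=cv2.minEnclosingCircle(P[:,:2].astype(np.float32)); 
    A=np.c_[2*P[:,:2],np.ones(len(P))]; s=np.linalg.lstsq(A,(P[:,:2]**2).sum(1),rcond=None)[0]
    return s[:2],np.sqrt(s[2]+s[:2]@s[:2])
def roi(f,px,rad):
    m=np.zeros((420,560),np.uint8); cv2.circle(m,px,rad,255,-1); return m
def lid(f,px,rad,hz=47,thr=110):
    m=roi(f,px,rad); g=f['frame'].max(2); 
    w=((g>thr)&(m>0)).astype(np.uint8); c=max(cv2.findContours(w,0,2)[0],key=cv2.contourArea)
    c=cv2.convexHull(c)
    hull=cv2.drawContours(np.zeros_like(w),[c],-1,1,-1)
    k=(hull>0)&(g<60); k=k.astype(np.uint8); h=max(cv2.findContours(k,0,2)[0],key=cv2.contourArea)
    r=cv2.minAreaRect(h); b=ray(f,cv2.boxPoints(r),hz)
    L=[b[1]-b[0],b[2]-b[1]]; L.sort(key=np.linalg.norm)
    return fitc(ray(f,c[:,0],13)), b.mean(0)[:2], [np.linalg.norm(l) for l in L], np.arctan2(L[1][1],L[1][0])
def jar(f,px,rad):
    P=cloud(f); sel=(roi(f,px,rad)>0)&(P[...,2]>53)&(P[...,2]<68)
    return fitc(P[sel]),np.median(P[sel][:,2]),sel.sum()
E
python3 - <<'E'
from meas import *
f=dict(np.load('top0.npz')); np.set_printoptions(precision=1,suppress=True)
for n,p,r in(('nlid',(226,295),26),('wlid',(332,216),34)): print(n,*lid(f,p,r))
for n,p,r in(('njar',(215,216),26),('wjar',(327,294),34)): print(n,jar(f,p,r))
s=dict(np.load('side0.npz'))
for n,p,r in(('njar',(271,250),30),('wjar',(347,190),34)): print('side',n,jar(s,p,r))
P=cloud(f)
for q in((226,280),(332,235),(332,216),(240,150),(284,150),(120,266),(437,298)): print(q,P[q[1],q[0]])
for n,px in(('top',f),('side',s)):pass
save(f,'crop0.png',(150,110,390,330),3)
E
```

```text
nlid (array([444.4, 129.1]), np.float64(62.97191202091386)) [446.4 128.4] [np.float64(6.003456223930224), np.float64(57.093577730499774)] -1.4865676194833124
wlid (array([ 647.5, -130.3]), np.float64(86.52780420855892)) [ 644.8 -126.3] [np.float64(5.826936185622048), np.float64(62.58809982167706)] -0.642733148891826
njar ((array([633.3, 160.7]), np.float64(42.21708123998965)), np.float64(58.26602443077913), np.int64(242))
wjar ((array([ 454.8, -113.6]), np.float64(62.141312824341675)), np.float64(58.32986727670727), np.int64(370))
side njar ((array([631.8, 162.1]), np.float64(42.39427763029158)), np.float64(59.73790819388561), np.int64(343))
side wjar ((array([ 452.9, -112.1]), np.float64(62.2901567874813)), np.float64(59.63873768275751), np.int64(336))
(226, 280) [480.2 130.7  13.4]
(332, 235) [ 598.5 -130.8    9.9]
(332, 216) [ 642.3 -126.2   42.9]
(240, 150) [816.5 110.2  -4.1]
(284, 150) [815.6  -4.5  11.8]
(120, 266) [506.2 365.8  95.5]
(437, 298) [ 449.6 -375.5   62.3]
```

View pics/crop0.png

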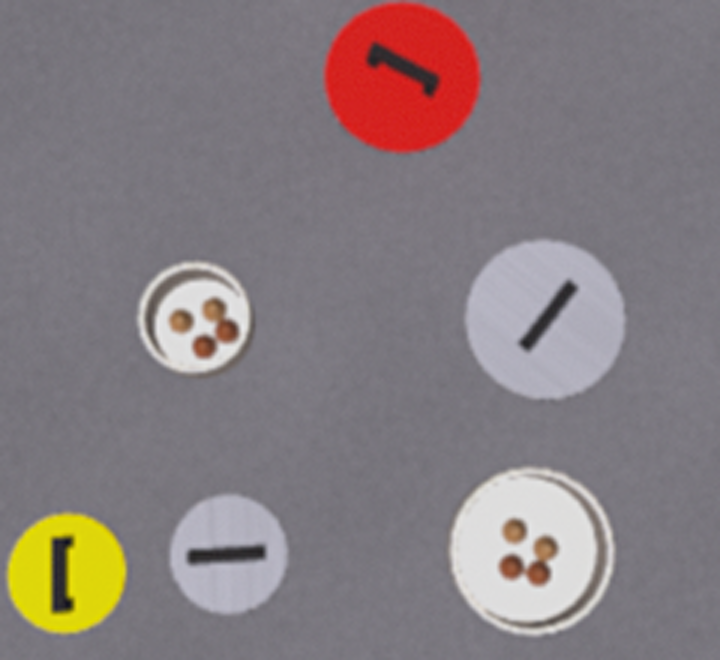

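The crop confirms it: the silver lids with black bars (narrow crop (229,553), wide (546,319)) are the right ones, and yellow and red are the decoys. My disc threshold let background in, so I'm redoing it and working out the first move.

```bash
cat > mv.py <<'E'
from h import *
from scipy.spatial.transform import Rotation as Ro
np.set_printoptions(precision=3,suppress=True)
def to(X,ang=None):
    "shift in tool axes to TCP target X; turn so that jaw axis (tool y) is at world angle ang"
    s=manip.get_state(); M=Ro.from_quat(s['eef_rot']).as_matrix()
    print('t',s['t'],'pos',s['tool_pos'],'w',s['width'],'F',s['contact_force'],'x axis',M[:,0],'yang',np.arctan2(M[1,1],M[0,1]),'q6',s['q'][5])
    print('shift',M.T@(np.array(X)-s['tool_pos']))
    if ang is not None:
        # tool x down: turn +a about tool x decreases the world angle of y by a
        a=np.arctan2(M[1,1],M[0,1])-ang; print('turn',(a+np.pi/2)%np.pi-np.pi/2)
E
python3 - <<'E'
from meas import *; from mv import *
f=dict(np.load('top0.npz'));s=dict(np.load('side0.npz'))
for n,p,r in(('nlid',(226,295),26),('wlid',(332,216),34)): print(n,*lid(f,p,r,thr=150))
for n,p,r in(('nlid',(349,256),26),('wlid',(281,188),28)): print('side',n,*lid(s,p,r,thr=150)[0])
to([444.5,128.7,200],-1.4866+np.pi/2)
E
```

```text
nlid (array([445.755, 129.89 ]), np.float64(47.91092249637411)) [446.419 128.399] [np.float64(6.003456223930224), np.float64(57.093577730499774)] -1.4865676194833124
wlid (array([ 647.206, -128.47 ]), np.float64(67.8661363977369)) [ 644.832 -126.281] [np.float64(5.826936185622048), np.float64(62.58809982167706)] -0.642733148891826
side nlid [444.499 128.324] 45.61790269280483
side wlid [ 646.155 -130.315] 64.21912869556326
t 0.1 pos [ 228.745 -607.805  179.491] w 93.57663219211207 F [-0.048  0.418  0.219] x axis [-0.     0.002 -1.   ] yang -1.2110139095756913 q6 -0.17407662509270028
shift [ -19.36  -613.422 -461.248]
turn -1.295210236370588
```

Run:
```python
from mv import *
to([646.2,-127.8,180],-0.643+np.pi/2)
```

```text
t 0.1 pos [ 228.745 -607.805  179.491] w 93.57663219211207 F [-0.048  0.418  0.219] x axis [-0.     0.002 -1.   ] yang -1.2110139095756913 q6 -0.17407662509270028
shift [   0.145 -302.299 -559.723]
turn 1.0027824172192052
```

Emit:
{"api": "play_rows", "payload": {"plan": "0 -20 -37 -0.12 60;0 -40 -75 -0.24 60;0 -60 -112 -0.36 60;0 -80 -148 -0.48 60;0 -100 -185 -0.6 60;0 -120 -222 -0.72 60;0 -140 -259 -0.84 60;0 -155 -287 -0.95 60"}}

```text
t: 0.77
tool_pos: [444.1, -359.7, 180.1]
eef_rot: [0.559, 0.433, -0.559, 0.432]
contact_force: [-0.4, -0.4, 0.2]
width: 56.2
```

Run:
```python
from mv import *
to([646.2,-127.8,150],-0.643+np.pi/2)
```

```text
t 0.7667 pos [ 444.065 -359.682  180.088] w 56.21902988737663 F [-0.368 -0.429  0.174] x axis [-0.     0.001 -1.   ] yang -0.2543524975751359 q6 -0.6250713919793949
shift [  30.237  137.298 -275.26 ]
turn -1.1821488243700324
```

Emit:
{"api": "play_rows", "payload": {"plan": "0 17 -34 -0.12 60;0 34 -68 -0.24 60;0 51 -103 -0.36 60;0 68 -137 -0.48 60;0 85 -172 -0.6 60;0 102 -206 -0.72 60;0 120 -240 -0.84 60;0 137 -275 -0.96 60"}}

```text
t: 1.43
tool_pos: [647.0, -130.2, 179.9]
eef_rot: [0.297, 0.642, -0.297, 0.642]
contact_force: [-0.7, -0.6, -0.6]
width: 56.3
```

Run:
```python
from mv import *
to([646.2,-127.8,24],-0.643+np.pi/2)
```

```text
t 1.4333 pos [ 647.026 -130.215  179.95 ] w 56.28402539178059 F [-0.749 -0.58  -0.618] x axis [-0.001  0.    -1.   ] yang 0.7049964744736393 q6 -1.0749702204318738
shift [155.951   1.001  -2.286]
turn -0.22279985232125732
```

Emit:
{"api": "play_rows", "payload": {"plan": "20 0 0 -0.11 60;50 0 0 -0.22 60;80 0 0 -0.22 60;90 0 0 -0.22 60;90 0 0 -0.22 60;90 0 0 -0.22 60"}}

```text
t: 1.93
tool_pos: [646.2, -132.1, 90.7]
eef_rot: [0.227, 0.67, -0.227, 0.67]
contact_force: [0.1, 0.0, 0.6]
width: 56.6
```

Run:
```python
from mv import *; from meas import *
to([646.2,-127.8,24],-0.643+np.pi/2)
s=grab('side'); save(s,'side1.png',(200,90,400,240),4)
```

```text
t 1.9333 pos [ 646.201 -132.065   90.68 ] w 56.58809631865184 F [0.108 0.048 0.64 ] x axis [-0.  0. -1.] yang 0.9185018927528106 q6 -1.291667017912683
shift [66.681  3.396 -2.559]
turn -0.009294434042085964
```

View pics/side1.png

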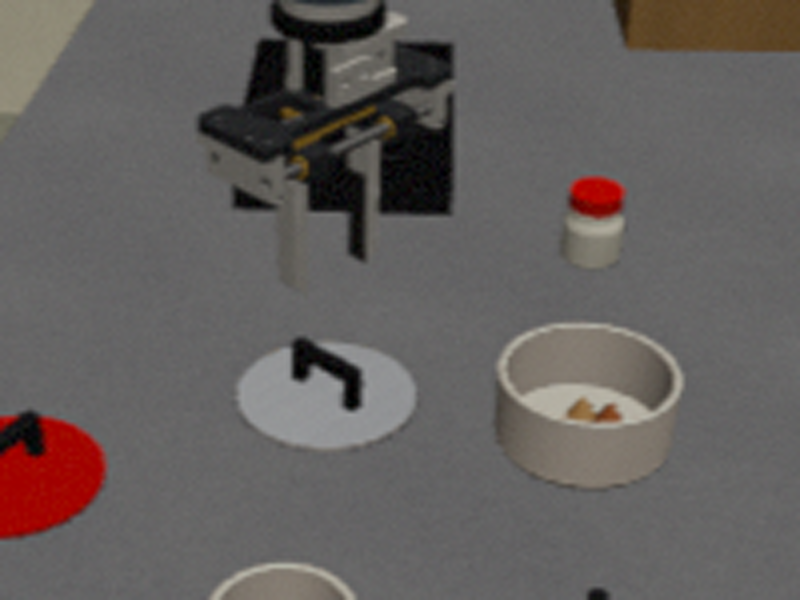

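The gripper (fingertips at crop (290,280) and (360,255)) is straight above the wide lid's bar (325,355), jaws across it. I'm going down.

Emit:
{"api": "play_rows", "payload": {"plan": "15 3 -2.5 -0.01 60;30 3.4 -2.5 -0.01 60;45 3.4 -2.5 -0.01 60;58 3.4 -2.5 -0.01 60;66.5 3.4 -2.5 -0.01 60;66.5 3.4 -2.5 -0.01 60;66.5 3.4 -2.5 -0.01 60;66.5 3.4 -2.5 -0.01 60"}}

```text
t: 2.65
tool_pos: [646.8, -128.0, 24.5]
eef_rot: [0.223, 0.671, -0.223, 0.671]
contact_force: [-0.2, -0.5, -0.1]
width: 56.7
```

Emit:
{"api": "play_rows", "payload": {"plan": "0 0 0 0 20;0 0 0 0 10;0 0 0 0 0;0 0 0 0 0;0 0 0 0 0;0 0 0 0 0;0 0 0 0 0;0 0 0 0 0"}}

```text
t: 3.32
tool_pos: [646.3, -127.7, 24.0]
eef_rot: [0.223, 0.671, -0.223, 0.671]
contact_force: [-0.4, 0.3, 0.2]
width: 6.5
```

Emit:
{"api": "play_rows", "payload": {"plan": "-10 0 0 0 0;-25 0 0 0 0;-45 0 0 0 0;-65 0 0 0 0;-85 0 0 0 0;-105 0 0 0 0;-105 0 0 0 0;-105 0 0 0 0"}}

```text
t: 3.98
tool_pos: [647.6, -128.2, 131.5]
eef_rot: [0.223, 0.669, -0.223, 0.673]
contact_force: [-0.7, -0.1, -1.0]
width: 0.3
```

Run:
```python
from mv import *; from meas import *
to([453.9,-112.9,129])
f=grab('top'); s=grab('side'); np.savez('top1.npz',**f)
im=np.hstack([s['frame'][60:260,200:400],f['frame'][150:350,230:430]])[:,:,::-1]
cv2.imwrite('pics/c1.png',cv2.resize(im,None,fx=2,fy=2))
```

```text
t 3.9833 pos [ 647.574 -128.173  131.5  ] w 0.3320481470319833 F [-0.726 -0.096 -1.015] x axis [ 0.004 -0.002 -1.   ] yang 0.9290722202619793 q6 -1.2958726172790072
shift [   1.68  -103.697 -164.297]
```

View pics/c1.png

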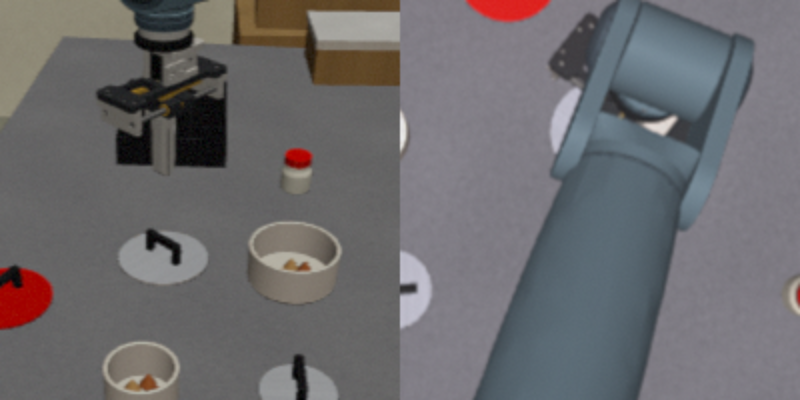

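The fingers shut on air: the lid (side crop (163,255)) still lies on the bench. I'll check the camera calibration against the fingertip and look at where the lid is now.

Run:
```python
from mv import *; from meas import *
s=grab('side'); f=grab('top'); p=manip.get_state()['tool_pos']; print(p,proj(s,p),proj(f,p))
print('lid now side',lid(s,(281,188),28,thr=150)); s0=dict(np.load('side0.npz')); print('lid before',lid(s0,(281,188),28,thr=150))
P=cloud(s); m=(abs(P[...,0]-p[0])<90)&(abs(P[...,1]-p[1])<90)&(P[...,2]>70)&(P[...,2]<175)
Q=P[m]; v,u=np.nonzero(m)
for z in range(80,175,10):
    k=(Q[:,2]>=z)&(Q[:,2]<z+10); 
    if k.sum(): print(z,k.sum(),Q[k].mean(0),Q[k].min(0),Q[k].max(0),u[k].mean(),v[k].mean())
# handle in 3d from side, before
P0=cloud(s0); g=s0['frame'].max(2); mm=(roi(s0,(281,186),26)>0)&(g<60); print('handle cloud',mm.sum(),np.percentile(P0[mm],[0,5,50,95,100],axis=0))
save(s,'side2.png',(240,60,330,210),4)
```

```text
[ 645.282 -127.34   127.231] [[281.168 155.667]] [[337.285 209.685]]Traceback (most recent call last):
  File "<stdin>", line 3, in <module>
  File "meas.py", line 13, in lid
    k=(hull>0)&(g<60); k=k.astype(np.uint8); h=max(cv2.findContours(k,0,2)[0],key=cv2.contourArea)
                                               ~~~^^^^^^^^^^^^^^^^^^^^^^^^^^^^^^^^^^^^^^^^^^^^^^^^
ValueError: max() iterable argument is empty
```

Run:
```python
from mv import *; from meas import *
s=grab('side'); p=manip.get_state()['tool_pos']; print(p,proj(s,p))
P=cloud(s); m=(abs(P[...,0]-p[0])<90)&(abs(P[...,1]-p[1])<90)&(P[...,2]>70)&(P[...,2]<250)
Q=P[m]; v,u=np.nonzero(m)
for z in range(80,230,10):
    k=(Q[:,2]>=z)&(Q[:,2]<z+10); 
    if k.sum(): print(z,k.sum(),Q[k].mean(0),Q[k].min(0),Q[k].max(0),u[k].mean(),v[k].mean())
s0=dict(np.load('side0.npz'));P0=cloud(s0)
for F,PP in((s0,P0),(s,P)):
    g=F['frame'].max(2); mm=(roi(F,(281,186),20)>0)&(g<70); print('handle cloud',mm.sum(),np.nonzero(mm)[1].mean(),np.nonzero(mm)[0].mean(),np.percentile(PP[mm],[0,50,100],axis=0))
save(s,'side2.png',(240,60,330,210),4)
```

```text
[ 645.331 -127.348  127.225] [[281.151 155.666]]
150 9 [ 639.466 -121.903  158.007] [ 632.028 -129.543  156.771] [ 654.168 -115.228  159.397] 283.0 147.22222222222223
160 31 [ 640.61  -120.957  165.839] [ 629.189 -131.895  160.168] [ 656.404 -110.811  169.601] 282.5483870967742 144.8709677419355
170 35 [ 642.353 -119.372  175.244] [ 629.344 -132.104  170.009] [ 656.201 -111.886  179.663] 281.85714285714283 142.0857142857143
180 34 [ 641.82  -119.954  184.904] [ 629.368 -131.874  180.318] [ 656.191 -110.732  189.736] 282.0882352941176 138.85294117647058
190 36 [ 642.475 -120.053  195.246] [ 629.665 -132.413  190.13 ] [ 656.314 -111.341  199.983] 281.8611111111111 135.41666666666666
200 34 [ 641.342 -119.009  204.977] [ 629.122 -130.695  200.16 ] [ 655.986 -110.433  209.364] 282.2352941176471 132.38235294117646
210 37 [ 642.086 -119.609  214.577] [ 629.721 -129.703  210.331] [ 656.344 -110.145  219.657] 282.0 129.02702702702703
220 37 [ 641.922 -118.728  224.54 ] [ 629.914 -130.063  220.071] [ 656.076 -108.739  229.563] 282.02702702702703 125.78378378378379
handle cloud 132 280.9469696969697 181.66666666666666 [[ 520.391 -216.251    3.305]
 [ 645.138 -125.35    41.706]
 [ 680.37   809.624  693.507]]
handle cloud 132 281.0530303030303 181.72727272727272 [[ 619.094 -218.931    1.502]
 [ 645.314 -125.034   42.672]
 [ 680.788 -101.679   51.032]]
```

View pics/side2.png

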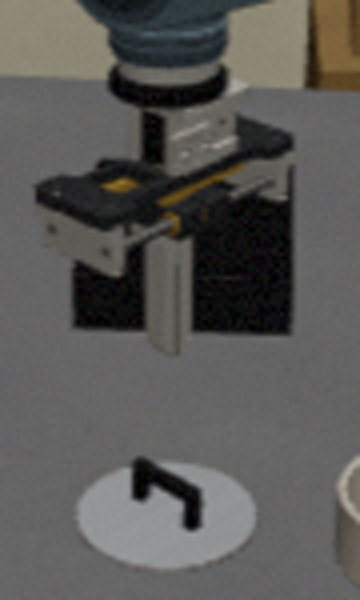

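The crop shows the shut fingertips at crop (175,352), which is z≈157 by depth, while the reported TCP is z≈127. So the real tips sit about 30 mm above the report, and the first grasp closed above the bar. The horizontal position agrees. I'll subtract 30 mm from every height target and go down again in stages.

Emit:
{"api": "play_rows", "payload": {"plan": "0 0 0 0 60;0 0 0 0 60;0 0 0 0 60;0 0 0 0 60;20 0 0 0 60;50 0 0 0 60;80 0 0 0 60;100 0 0 0 60"}}

```text
t: 4.9
tool_pos: [644.9, -127.2, 26.1]
eef_rot: [0.223, 0.672, -0.223, 0.67]
contact_force: [-0.3, -0.1, 0.2]
width: 50.9
```

Emit:
{"api": "play_rows", "payload": {"plan": "5 0 0 0 60;10 0 0 0 60;15 0 0 0 60;20 0 0 0 60;24 0 0 0 60;28 0 0 0 60;28 0 0 0 60;28 0 0 0 60"}}

```text
t: 5.57
tool_pos: [646.4, -127.8, 1.1]
eef_rot: [0.223, 0.671, -0.223, 0.671]
contact_force: [0.7, 0.5, 0.6]
width: 56.1
```

Run:
```python
from mv import *; from meas import *
to([645.5,-127.3,-5],-0.643+np.pi/2)
s=grab('side'); P=cloud(s); p=manip.get_state()['tool_pos']
save(s,'side3.png',(230,110,330,230),5)
```

```text
t 5.5667 pos [ 646.385 -127.758    1.093] w 56.122689402439406 F [0.743 0.461 0.562] x axis [ 0. -0. -1.] yang 0.9289801789240386 q6 -1.295853300523285
shift [ 6.093 -0.163 -0.985]
turn 0.0011838521291420712
```

View pics/side3.png

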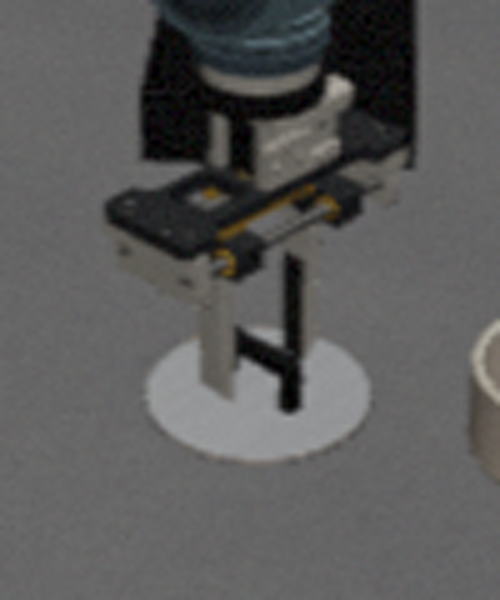

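The fingers straddle the bar: the near finger tip is at crop (222,395) and the bar runs (240,340)-(290,370). I go down 5 mm more, close and lift.

Emit:
{"api": "play_rows", "payload": {"plan": "3 0 0 0 60;5 0 0 0 60;5 0 0 0 40;5 0 0 0 20;5 0 0 0 0;5 0 0 0 0;5 0 0 0 0;5 0 0 0 0"}}

```text
t: 6.28
tool_pos: [646.4, -127.7, -4.0]
eef_rot: [0.223, 0.671, -0.223, 0.671]
contact_force: [0.4, -0.6, 0.4]
width: 19.8
```

Emit:
{"api": "play_rows", "payload": {"plan": "0 0 0 0 0;0 0 0 0 0;0 0 0 0 0;0 0 0 0 0;0 0 0 0 0;-3 0 0 0 0;-6 0 0 0 0;-10 0 0 0 0"}}

```text
t: 6.95
tool_pos: [645.6, -127.3, 5.4]
eef_rot: [0.223, 0.672, -0.223, 0.67]
contact_force: [-0.9, 0.2, -4.0]
width: 11.8
```

Emit:
{"api": "play_rows", "payload": {"plan": "-15 0 0 0 0;-30 0 0 0 0;-50 0 0 0 0;-70 0 0 0 0;-90 0 0 0 0;-95 0 0 0 0;-95 0 0 0 0;-95 0 0 0 0"}}

```text
t: 7.62
tool_pos: [646.3, -127.7, 101.2]
eef_rot: [0.223, 0.671, -0.223, 0.671]
contact_force: [-0.5, 0.2, -3.2]
width: 11.5
```

Run:
```python
from mv import *; from meas import *
to([453.9,-112.9,100])
s=grab('side'); np.savez('s4.npz',**s); save(s,'side4.png',(210,70,400,230),4)
```

```text
t 7.6167 pos [ 646.284 -127.683  101.243] w 11.526109050239782 F [-0.484  0.221 -3.213] x axis [ 0. -0. -1.] yang 0.9289763425970858 q6 -1.2958159543040886
shift [   1.156 -103.33  -162.951]
```

View pics/side4.png

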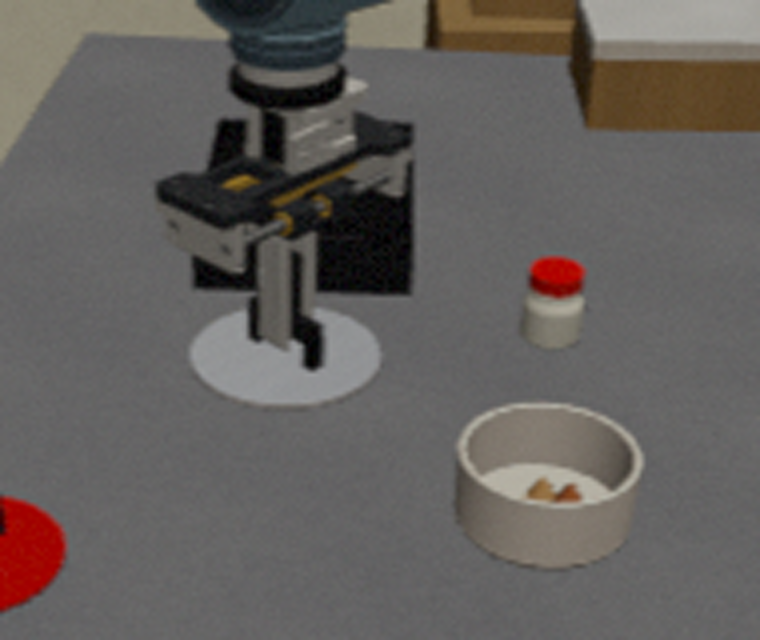

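The lid is held and level (crop (285,355)). I measure its centre relative to the tool.

```bash
cat >> meas.py <<'E'
def disc(f,px,rad,z,thr=150):
    fr=f['frame'].astype(int); g=fr.max(2); w=((roi(f,px,rad)>0)&(g>thr)&(fr[...,2]-fr[...,0]>=2)).astype(np.uint8)
    w=cv2.morphologyEx(w,cv2.MORPH_OPEN,np.ones((3,3)))
    c=cv2.convexHull(max(cv2.findContours(w,0,2)[0],key=cv2.contourArea)); return fitc(ray(f,c[:,0],z)),len(c)
E
python3 - <<'E'
from mv import *; from meas import *
s=dict(np.load('s4.npz')); s0=dict(np.load('side0.npz'))
print('held',disc(s,(281,159),30,118)); print('bench',disc(s0,(281,188),28,13))
P=cloud(s); m=(roi(s,(281,159),30)>0)&(abs(P[...,2]-116)<9); print('z',np.median(P[m],0),m.sum(), fitc(P[m]))
A=np.c_[P[m][:,:2],np.ones(m.sum())]; print('slopes',np.linalg.lstsq(A,P[m][:,2],rcond=None)[0])
for n,p,r in(('njar',(271,250),30),('wjar',(347,190),34)): print('side',n,jar(s,p,r))
to([453.9,-112.9,100])
E
```

```text
held ((array([659.455, -86.126]), np.float64(16.208153277490975)), 8)
bench ((array([ 661.842, -113.04 ]), np.float64(45.30715003830299)), 13)
z [ 642.183 -110.434  119.77 ] 801 (array([ 644.064, -124.545]), np.float64(49.96628970691815))
slopes [  0.001  -0.007 118.538]
side njar ((array([631.833, 162.163]), np.float64(42.36419158446419)), np.float64(59.81314354089494), np.int64(336))
side wjar ((array([ 452.787, -112.045]), np.float64(62.2913701759699)), np.float64(59.443067581473684), np.int64(337))
t 7.6667 pos [ 645.589 -127.406  100.044] w 12.000596099910592 F [-0.973 -0.228 -3.436] x axis [-0.001  0.001 -1.   ] yang 0.9290141643807751 q6 -1.2958541951731566
shift [   0.332 -103.13  -162.232]
```

```bash
cat >> meas.py <<'E'
def disc2(f,px,rad,z,tol=6):
    P=cloud(f); w=((roi(f,px,rad)>0)&(abs(P[...,2]-z)<tol)).astype(np.uint8)
    c=cv2.convexHull(max(cv2.findContours(w,0,2)[0],key=cv2.contourArea))[:,0]
    return cv2.minEnclosingCircle(P[c[:,1],c[:,0],:2].astype(np.float32)),fitc(ray(f,c,z)),len(c)
E
python3 - <<'E'
from mv import *; from meas import *
s=dict(np.load('s4.npz')); s0=dict(np.load('side0.npz'));t0=dict(np.load('top0.npz'))
print(disc2(s,(281,159),30,118)); print(disc2(s0,(281,188),30,13),lid(s0,(281,188),28,thr=130)[0])
print('narrow',disc2(s0,(349,256),26,13,5),disc2(t0,(226,295),26,13,5))
print('wide top',disc2(t0,(332,216),32,13,5))
E
```

```text
(((643.329833984375, -129.27325439453125), 69.72795867919922), (array([ 645.211, -127.889]), np.float64(69.29026993445184)), 25)
(((643.980712890625, -129.23939514160156), 69.50187683105469), (array([ 644.459, -128.413]), np.float64(68.76532065130034)), 23) (array([ 645.664, -130.878]), np.float64(67.03450301087804))
narrow (((443.5829772949219, 129.81507873535156), 48.962669372558594), (array([443.734, 129.854]), np.float64(48.59518807807306)), 24) (((445.3023681640625, 129.44189453125), 47.843936920166016), (array([445.428, 129.314]), np.float64(47.40049153950911)), 25)
wide top (((646.6102294921875, -128.67189025878906), 67.78949737548828), (array([ 646.288, -128.646]), np.float64(67.28929999443592)), 36)
```

Emit:
{"api": "play_rows", "payload": {"plan": "0 -10 -16 0 0;0 -28 -45 0 0;0 -46 -73 0 0;0 -64 -102 0 0;0 -82 -130 0 0;0 -95 -151 0 0;0 -102.6 -163 0 0;0 -102.6 -163 0 0"}}

```text
t: 8.33
tool_pos: [450.8, -111.1, 98.9]
eef_rot: [0.224, 0.673, -0.223, 0.669]
contact_force: [-0.5, 0.3, -3.0]
width: 11.7
```

Emit:
{"api": "play_rows", "payload": {"plan": "0 0 0 0 0;0 0 0 0 0;10 0 0 0 0;20 0 0 0 0;30 0 0 0 0;30 0 0 0 0;30 0 0 0 0;30 0 0 0 0"}}

```text
t: 9.0
tool_pos: [454.4, -112.3, 70.7]
eef_rot: [0.223, 0.671, -0.223, 0.671]
contact_force: [-0.0, 0.4, -3.7]
width: 11.4
```

Run:
```python
from mv import *; from meas import *
to([453.6,-112,48])
s=grab('side'); np.savez('s5.npz',**s); z=manip.get_state()['tool_pos'][2]+4+13; P=cloud(s)
print(proj(s,[453,-112,z])); print(z,disc2(s,tuple(int(v) for v in proj(s,[453,-112,z])[0]),36,z))
```

```text
t 9.0 pos [ 454.368 -112.272   70.687] w 11.356245999882251 F [-0.007  0.425 -3.712] x axis [-0.  0. -1.] yang 0.92905386854818 q6 -1.4143182566626205
shift [22.687 -0.241 -0.766]
[[348.172 175.217]]
88.11518136294565 (((452.95751953125, -111.96026611328125), 69.53462982177734), (array([ 453.33, -111.82]), np.float64(68.71429006763347)), 24)
```

Emit:
{"api": "play_rows", "payload": {"plan": "4 0 0 0 0;8 0 0 0 0;12 0 0 0 0;15 0 0 0 0;18 0 0 0 0;20 0 0 0 0;20 0 0 0 0;20 0 0 0 0"}}

```text
t: 9.72
tool_pos: [454.3, -112.3, 50.9]
eef_rot: [0.223, 0.671, -0.223, 0.671]
contact_force: [-1.0, 0.1, -2.3]
width: 11.8
```

Emit:
{"api": "play_rows", "payload": {"plan": "1 0 0 0 0;2 0 0 0 0;2 0 0 0 0;2 0 0 0 0"}}

```text
t: 10.05
tool_pos: [454.3, -112.3, 49.0]
eef_rot: [0.223, 0.671, -0.223, 0.671]
contact_force: [-0.3, 0.1, -1.8]
width: 11.5
```

Emit:
{"api": "play_rows", "payload": {"plan": "0.5 0 0 0 0;1 0 0 0 0;1 0 0 0 0;1 0 0 0 0"}}

```text
t: 10.38
tool_pos: [454.4, -112.4, 48.0]
eef_rot: [0.223, 0.671, -0.223, 0.671]
contact_force: [0.1, 0.9, -3.0]
width: 11.4
```

Emit:
{"api": "play_rows", "payload": {"plan": "0.5 0 0 0 0;1 0 0 0 0;1 0 0 0 0;1 0 0 0 0"}}

```text
t: 10.72
tool_pos: [454.4, -112.4, 48.0]
eef_rot: [0.223, 0.671, -0.223, 0.671]
contact_force: [-4.2, 1.7, 6.1]
width: 11.7
```

Run:
```python
from mv import *; from meas import *
to([453.6,-112,48])
s=grab('side'); 
for z in (60,65): print(proj(s,[453,-112,z]),disc2(s,tuple(int(v) for v in proj(s,[453,-112,65])[0]),36,z))
P=cloud(s); m=(roi(s,(347,184),36)>0)&(abs(P[...,2]-65)<8); 
print(np.median(P[m][:,2]),np.linalg.lstsq(np.c_[P[m][:,:2]-[453,-112],np.ones(m.sum())],P[m][:,2],rcond=None)[0])
```

```text
t 10.7167 pos [ 454.384 -112.364   47.956] w 11.7061633063719 F [-4.162  1.67   6.1  ] x axis [-0.001  0.    -1.   ] yang 0.9292238649082533 q6 -1.4143432880845923
shift [-0.044 -0.178 -0.846]
[[347.101 183.416]] (((451.11102294921875, -80.29489135742188), 58.00554275512695), (array([450.326, -93.85 ]), np.float64(55.29933129017246)), 11)
[[347.289 181.977]] (((453.9214782714844, -113.80216217041016), 69.2186279296875), (array([ 453.202, -112.119]), np.float64(69.19572099351056)), 24)
66.6189513534271 [ 0.002 -0.014 66.598]
```

Contact came at exactly the expected height (48), with the lid level and centred. I release and retreat.

Emit:
{"api": "play_rows", "payload": {"plan": "-1 0 0 0 10;-1 0 0 0 20;-1 0 0 0 30;-1 0 0 0 45;-1 0 0 0 45;-1 0 0 0 45;-1 0 0 0 45"}}

```text
t: 11.35
tool_pos: [454.4, -112.3, 48.0]
eef_rot: [0.223, 0.671, -0.223, 0.671]
contact_force: [-0.3, 0.1, -0.1]
width: 42.0
```

Emit:
{"api": "play_rows", "payload": {"plan": "-10 0 0 0 45;-30 0 0 0 45;-50 0 0 0 45;-70 0 0 0 45;-80 0 0 0 45;-80 0 0 0 45;-80 0 0 0 45"}}

```text
t: 11.93
tool_pos: [454.5, -112.4, 128.2]
eef_rot: [0.223, 0.671, -0.223, 0.671]
contact_force: [0.3, 0.8, 0.1]
width: 42.2
```

Run:
```python
from mv import *; from meas import *
to([445,129,100],-1.4866+np.pi/2)
s=grab('side'); save(s,'s6.png',(230,70,400,310),2.5)
print(disc2(s,(347,182),36,65),jar(s,(271,250),30))
print('nlid',disc2(s,(349,256),26,13,5))
```

```text
t 11.9333 pos [ 454.488 -112.395  128.226] w 42.210736302018965 F [0.336 0.785 0.057] x axis [ 0.001 -0.    -1.   ] yang 0.9290433732347348 q6 -1.4143532260122194
shift [  28.106  187.686 -152.127]
turn 0.8448470464398383
(((453.1009826660156, -113.68743133544922), 67.9752197265625), (array([ 453.728, -111.949]), np.float64(69.5803258667325)), 23) ((array([631.752, 162.291]), np.float64(42.34877219047653)), np.float64(60.15434636314743), np.int64(333))
nlid (((443.19647216796875, 129.44937133789062), 48.11891555786133), (array([443.753, 129.907]), np.float64(48.62405412841044)), 24)
```

View pics/s6.png

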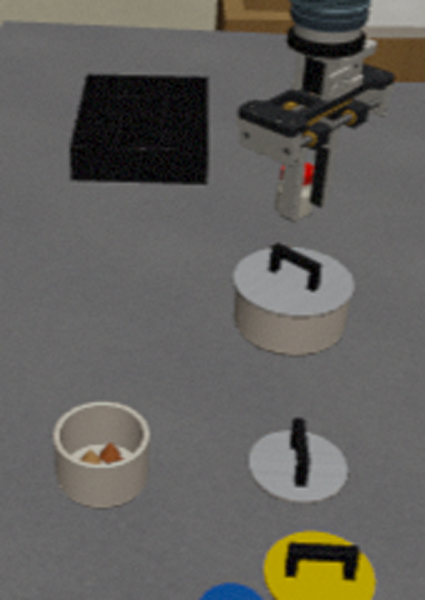

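The wide lid sits level on its jar (crop (293,285)), and the narrow lid (300,465) is next.

Emit:
{"api": "play_rows", "payload": {"plan": "0 24 -19 0.1 45;0 48 -39 0.21 45;0 72 -58 0.32 45;0 96 -78 0.43 45;0 120 -97 0.54 45;0 144 -117 0.65 45;0 168 -136 0.76 45;0 188 -152 0.845 45"}}

```text
t: 12.65
tool_pos: [443.5, 131.1, 126.3]
eef_rot: [0.479, 0.52, -0.48, 0.519]
contact_force: [-0.1, 0.2, -0.0]
width: 42.6
```

Emit:
{"api": "play_rows", "payload": {"plan": "0 0 0 0 45;0 0 0 0 45;20 0 0 0 45;50 0 0 0 45;80 0 0 0 45;90 0 0 0 45;90 0 0 0 45;90 0 0 0 45"}}

```text
t: 13.32
tool_pos: [445.1, 128.6, 38.0]
eef_rot: [0.478, 0.521, -0.479, 0.52]
contact_force: [1.0, -0.2, -0.4]
width: 41.9
```

Run:
```python
from mv import *; from meas import *
to([445.5,129,-4],-1.4866+np.pi/2)
s=grab('side'); save(s,'s7.png',(290,190,410,310),5)
```

```text
t 13.3167 pos [445.103 128.597  37.984] w 41.945058270877986 F [ 0.96  -0.197 -0.412] x axis [-0.001 -0.    -1.   ] yang 0.08328523778634359 q6 -0.04739704495112991
shift [41.983  0.472 -0.371]
turn -0.0009110890085530787
```

View pics/s7.png

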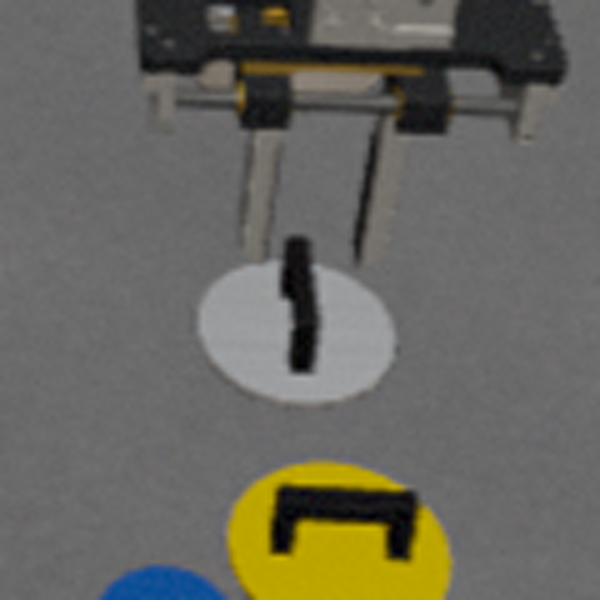

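The fingers (crop (257,255) and (372,260)) straddle the bar (300,300) with the jaws across it. I go down 42 mm and close.

Emit:
{"api": "play_rows", "payload": {"plan": "10 0.4 -0.3 0 45;20 0.4 -0.3 0 45;28 0.4 -0.3 0 45;35 0.4 -0.3 0 45;39 0.4 -0.3 0 45;42 0.4 -0.3 0 45;42 0.4 -0.3 0 45;42 0.4 -0.3 0 45"}}

```text
t: 14.03
tool_pos: [445.5, 129.6, -4.1]
eef_rot: [0.478, 0.521, -0.479, 0.521]
contact_force: [-0.9, 0.5, 0.0]
width: 42.2
```

Emit:
{"api": "play_rows", "payload": {"plan": "0 0 0 0 30;0 0 0 0 15;0 0 0 0 0;0 0 0 0 0;0 0 0 0 0;0 0 0 0 0;0 0 0 0 0;0 0 0 0 0"}}

```text
t: 14.7
tool_pos: [445.6, 129.6, -3.9]
eef_rot: [0.479, 0.52, -0.478, 0.521]
contact_force: [0.6, 0.6, 0.5]
width: 11.7
```

Emit:
{"api": "play_rows", "payload": {"plan": "0 0 0 0 0;0 0 0 0 0;-5 0 0 0 0;-12 0 0 0 0;-30 0 0 0 0;-55 0 0 0 0;-80 0 0 0 0;-95 0 0 0 0"}}

```text
t: 15.37
tool_pos: [446.5, 129.7, 93.9]
eef_rot: [0.479, 0.52, -0.478, 0.521]
contact_force: [0.5, -0.6, -1.5]
width: 11.7
```

Emit:
{"api": "play_rows", "payload": {"plan": "0 0 0 0 0;0 0 0 0 0;0 0 0 0 0"}}

```text
t: 15.62
tool_pos: [444.4, 129.5, 89.8]
eef_rot: [0.478, 0.521, -0.479, 0.52]
contact_force: [0.5, -0.1, -2.1]
width: 11.6
```

Run:
```python
from mv import *; from meas import *
to([632.5,162,91])
s=grab('side'); p=manip.get_state()['tool_pos']; z=p[2]+4+13; c=tuple(int(v) for v in proj(s,[p[0],p[1],z])[0]); print(c,z,disc2(s,c,36,z))
P=cloud(s); m=(roi(s,c,34)>0)&(abs(P[...,2]-z)<8); print(np.linalg.lstsq(np.c_[P[m][:,:2]-p[:2],np.ones(m.sum())],P[m][:,2],rcond=None)[0])
```

```text
t 15.6167 pos [444.392 129.546  89.801] w 11.581228733957456 F [ 0.504 -0.054 -2.065] x axis [-0.002 -0.    -1.   ] yang 0.08404398276711918 q6 -0.04607141972959374
shift [ -1.598 190.165 -16.549]
(353, 227) 106.43019136206455 (((442.8346252441406, 130.14590454101562), 47.84708786010742), (array([442.567, 129.854]), np.float64(48.687376178263726)), 22)
[ -0.004  -0.011 108.398]
```

Emit:
{"api": "play_rows", "payload": {"plan": "0 15 -1.3 0 0;0 40 -3.4 0 0;0 70 -6 0 0;0 100 -8.4 0 0;0 130 -11 0 0;0 160 -13.4 0 0;0 180 -15 0 0;0 189.9 -15.9 0 0"}}

```text
t: 16.33
tool_pos: [634.5, 161.4, 88.6]
eef_rot: [0.478, 0.521, -0.479, 0.52]
contact_force: [-0.5, -0.2, -0.7]
width: 11.5
```

Emit:
{"api": "play_rows", "payload": {"plan": "0 0 0 0 0;0 0 0 0 0;6 0 0 0 0;12 0 0 0 0;18 0 0 0 0;20 0 0 0 0;20 0 0 0 0;20 0 0 0 0"}}

```text
t: 17.0
tool_pos: [633.1, 161.4, 70.7]
eef_rot: [0.478, 0.521, -0.479, 0.52]
contact_force: [0.8, 0.4, -2.0]
width: 11.9
```

Run:
```python
from mv import *; from meas import *
to([633.4,161.4,48])
s=grab('side'); p=manip.get_state()['tool_pos']; z=p[2]+4+13; c=tuple(int(v) for v in proj(s,[p[0],p[1],z])[0]); print(c,z,disc2(s,c,36,z,5))
save(s,'s8.png',(210,180,340,290),5)
```

```text
t 17.0 pos [633.071 161.361  70.745] w 11.87140635658266 F [ 0.782  0.444 -1.983] x axis [-0. -0. -1.] yang 0.08400427673943565 q6 -0.0076750688110446596
shift [22.745  0.34  -0.01 ]
(269, 234) 88.11285219798933 (((630.5808715820312, 161.27626037597656), 48.59425735473633), (array([630.969, 162.082]), np.float64(48.41018897309523)), 21)
```

View pics/s8.png

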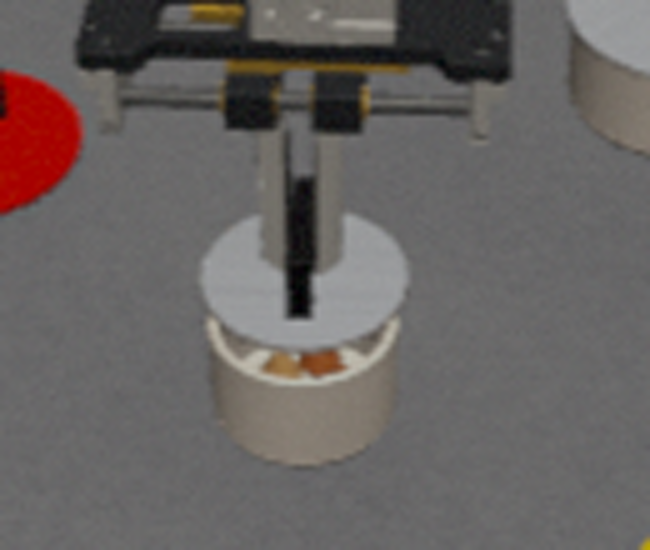

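The lid (crop (305,280)) is held level right over the jar, 1 mm off by measurement. I lower it.

Emit:
{"api": "play_rows", "payload": {"plan": "4 0.5 0 0 0;8 0.5 0 0 0;12 0.5 0 0 0;15 0.5 0 0 0;18 0.5 0 0 0;20 0.5 0 0 0;20 0.5 0 0 0;20 0.5 0 0 0"}}

```text
t: 17.72
tool_pos: [633.8, 161.4, 50.8]
eef_rot: [0.478, 0.521, -0.479, 0.52]
contact_force: [-0.1, -0.2, -1.4]
width: 11.4
```

Emit:
{"api": "play_rows", "payload": {"plan": "1 0 0 0 0;2 0 0 0 0;2.6 0 0 0 0;2.6 0 0 0 0;2.6 0 0 0 0"}}

```text
t: 18.13
tool_pos: [633.9, 161.4, 48.4]
eef_rot: [0.479, 0.521, -0.479, 0.521]
contact_force: [-0.6, -0.3, -2.1]
width: 11.8
```

Emit:
{"api": "play_rows", "payload": {"plan": "0.5 0 0 0 0;0.8 0 0 0 0;0.8 0 0 0 0;0.8 0 0 0 0"}}

```text
t: 18.47
tool_pos: [634.1, 161.4, 48.1]
eef_rot: [0.479, 0.52, -0.478, 0.521]
contact_force: [-2.6, -0.2, 2.6]
width: 11.4
```

Seated at 48.1 with the force reversing. I release and retreat.

Emit:
{"api": "play_rows", "payload": {"plan": "0 0 0 0 10;0 0 0 0 20;0 0 0 0 30;0 0 0 0 45;0 0 0 0 45;0 0 0 0 45;0 0 0 0 45"}}

```text
t: 19.05
tool_pos: [633.9, 161.4, 47.5]
eef_rot: [0.479, 0.521, -0.479, 0.521]
contact_force: [0.9, 0.1, -0.9]
width: 41.8
```

Emit:
{"api": "play_rows", "payload": {"plan": "-10 0 0 0 45;-30 0 0 0 45;-60 0 0 0 45;-90 0 0 0 45;-110 0 0 0 45;-110 0 0 0 45;-110 0 0 0 45;-110 0 0 0 45"}}

```text
t: 19.72
tool_pos: [633.1, 161.4, 156.4]
eef_rot: [0.478, 0.521, -0.479, 0.52]
contact_force: [0.6, 0.8, -0.5]
width: 42.6
```

Run:
```python
from mv import *; from meas import *
to([633,161,158])
s=grab('side'); s0=dict(np.load('side0.npz')); P=cloud(s)
for n,px,c in(('n',(270,241),(633,161)),('w',(347,182),(453,-112))):
    m=(roi(s,px,36)>0)&(abs(P[...,2]-66)<7)
    print(n,disc2(s,px,36,65),np.linalg.lstsq(np.c_[P[m][:,:2]-c,np.ones(m.sum())],P[m][:,2],rcond=None)[0])
# jar base / bystanders moved?
d=cv2.absdiff(s['frame'],s0['frame']).max(2)
for n,(x0,y0,x1,y1) in dict(bottle=(300,300,345,360),pot=(338,132,360,160),njarfoot=(250,258,292,275),wjarfoot=(322,197,372,213)).items(): print(n,d[y0:y1,x0:x1].mean(),d[y0:y1,x0:x1].max())
save(s,'s9.png',(170,60,400,370),1.9)
```

```text
t 19.7167 pos [633.086 161.358 156.433] w 42.59256032100857 F [ 0.621  0.751 -0.513] x axis [-0.002 -0.    -1.   ] yang 0.0840208113836012 q6 -0.007667555977662092
shift [-1.567 -0.119  0.349]
n (((632.6859741210938, 161.6510467529297), 48.46225357055664), (array([631.817, 161.5  ]), np.float64(48.57127361498141)), 21) [ 0.004 -0.006 66.585]
w (((454.0582275390625, -113.35499572753906), 68.34033203125), (array([ 453.602, -112.178]), np.float64(69.43354042586317)), 23) [ 0.001 -0.007 66.743]
bottle 3.8137037037037036 23
pot 3.061688311688312 22
njarfoot 2.507002801120448 7
wjarfoot 2.80875 28
```

View pics/s9.png

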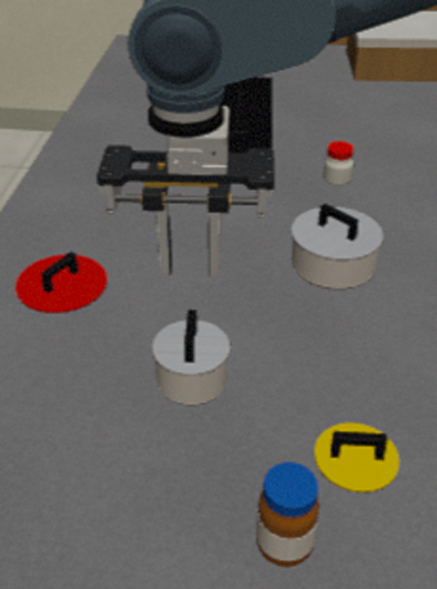

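The picture shows both lids seated level (narrow crop (191,350), wide (337,235)), the gripper clear, and the bottle and pot undisturbed. I hand the job in.

```bash
python3 -c "
from bench import manip; print(manip.sign_off())"
```

```text
the job is handed in; nothing more can be done
None
```

Both silver lids are on their own jars and released, and the job is handed in at about 20 s of the 64 s allowed. The sign-off reports no verdict.

- **Missed first grasp:** my first try at the wide lid closed on air above the bar. The side camera showed the real fingertips about 30 mm higher than the reported TCP. I corrected all later heights by that and took the lid again; the miss did not disturb it.
- **Seating:** both lids made contact at reported TCP heights of about 48 mm, the height worked out from the bench grasps. The force reversed as each one seated.
- **Centring and level:** the last side-view check puts the lids within about 1 mm of the jar centres measured before the lids went on. Tilt from the depth fit is below 0.01 rad.
- **Jars, bottle and pot:** the side view shows no visible change from the start in the bottle, the pot or the feet of the jars.
- **Disagreements:**
  - The depth camera read the disc tops at about 66.6 mm against the expected 65 mm. It read similarly high on the held lids (about 1.5–2 mm), so I put this down to calibration.
  - The top and side cameras differed by 1–2 mm on positions, within the stated accuracy.

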